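# Put the rinsed gel-lab ware out to dry

### The job

The rinsed things have to air-dry: lift the loose cap off every jar that has one and set each cap flat into its own cell of the cap rack, lay each gel comb flat in its own lane of the comb tray, and hang the wire basket by its handle on the stand's hook, in any order. When everything is out, and not before, switch on the drying blower by pushing its toggle lever all the way over. Leave the jars standing upright about where they are, and leave the small dish and the amber vial alone.

Things in the scene. Friction and masses are not known exactly. Their poses are not given: they have to be found in the camera images.
- jar1: short clear-glass jar, 60 mm in diameter, standing upright; origin at the centre of its underside, z up. Shoulder at 46 mm, then a plain straight neck 37 mm in diameter up to 72 mm, no thread. 160 g, loose on the bench. All three jars are always there; some may already be open
- jar2: short clear-glass jar, 60 mm in diameter, standing upright; origin at the centre of its underside, z up. Shoulder at 46 mm, then a plain straight neck 37 mm in diameter up to 72 mm, no thread. 160 g, loose on the bench. All three jars are always there; some may already be open
- jar3: short clear-glass jar, 60 mm in diameter, standing upright; origin at the centre of its underside, z up. Shoulder at 46 mm, then a plain straight neck 37 mm in diameter up to 72 mm, no thread. 160 g, loose on the bench. All three jars are always there; some may already be open
- cap1: white ribbed plastic cap, a cup 48 mm in outer diameter and 26 mm tall, open below (inside 42 mm wide and 22 mm deep), 22 g; sits loosely over a jar's neck (2.5 mm play all round, not screwed) with its top at 76 mm. Origin at the centre of its open lower rim, 50 mm above the bench while on the jar, z towards its closed top. May be absent
- cap2: white ribbed plastic cap, a cup 48 mm in outer diameter and 26 mm tall, open below (inside 42 mm wide and 22 mm deep), 22 g; sits loosely over a jar's neck (2.5 mm play all round, not screwed) with its top at 76 mm. Origin at the centre of its open lower rim, 50 mm above the bench while on the jar, z towards its closed top. May be absent
- cap3: white ribbed plastic cap, a cup 48 mm in outer diameter and 26 mm tall, open below (inside 42 mm wide and 22 mm deep), 22 g; sits loosely over a jar's neck (2.5 mm play all round, not screwed) with its top at 76 mm. Origin at the centre of its open lower rim, 50 mm above the bench while on the jar, z towards its closed top. May be absent
- caprack: cap rack: fixed grey plastic tray 68 x 196 mm with a row of three square cells along its y axis; floor 4 mm thick, walls and partitions rise to 16 mm above the bench (12 mm above the floor). Cells are 58 x 59 mm inside, centred at y = -64, 0 and +64 mm (x = 0). Origin at the centre of its underside
- combtray: fixed grey tray 132 x 192 mm, origin at the centre of its underside: three lanes along its x axis, 116 x 42 mm inside, centred at y = -64, 0, +64 mm. Floor at 5 mm, end walls and ridges 10 mm higher; the ridges (22 mm thick between lanes, 10 mm outside) are broken in the middle of their length by 56 mm gaps for fingers
- comb1: white plastic gel comb lying flat: 100 mm long in x, 30 mm wide in y (15 mm solid back on the -y side, eight teeth on the +y side), 9 mm thick, 30 g. Origin at the middle of its underside, z up. May be absent
- comb2: white plastic gel comb lying flat: 100 mm long in x, 30 mm wide in y (15 mm solid back on the -y side, eight teeth on the +y side), 9 mm thick, 30 g. Origin at the middle of its underside, z up. May be absent
- comb3: white plastic gel comb lying flat: 100 mm long in x, 30 mm wide in y (15 mm solid back on the -y side, eight teeth on the +y side), 9 mm thick, 30 g. Origin at the middle of its underside, z up. May be absent
- basket: empty wire basket, 70 mm in x by 110 mm in y, rim at 45 mm, 160 g. A rigid handle arches over it: 6 mm uprights at y = +/-46 to 52 mm carry a black bar along y, 96 mm long, 14 mm thick in x, underside at 105 mm, top at 125 mm; below the bar an opening 60 mm high and 86 mm wide. Origin at the centre of its underside, z up
- basket_grip (a point): the middle of the underside of the basket's handle bar
- hookstand: fixed hook stand: base 140 x 100 x 12 mm, post (14 mm thick, 160 mm tall) at its origin, and a 10 mm thick arm along the stand's -x axis, its top at 160 mm, ending 105 mm from the post axis in an upturned lip 10 mm thick with its top at 183 mm. Origin at the centre of the base's underside
- hook_seat (a point): point on top of the hook's arm, 55 mm from the post axis, half way to the lip, where the handle bar should rest; axes as the stand's (-x towards the lip)
- blower: fixed drying blower: white box 120 x 120 mm, 45 mm tall, with black slots in front and a toggle lever on top. Origin at the centre of its underside; the lever swings in its x-z plane
- switch (a joint): the blower's toggle lever (10 mm rod on a pivot 67 mm above the bench over the middle of the blower, with a black ball 26 mm in diameter centred 70 mm from the pivot; moves under about 1 N at the ball): near 0 it leans 0.5 rad from upright towards the blower's -x side (off); pushed to +x it swings to its stop at 1.0 rad (on, leaning 0.5 rad the other way) and stays where it is left
- switch_tip (a point): the centre of the ball at the free end of the toggle lever, about 128 mm above the bench when off or on
- petri: small pale flat dish with a lid, 51 mm across, 14 mm tall, loose bystander; leave alone. Origin at the centre of its underside
- vial: amber vial with a black cap, 26 mm across, 52 mm tall, loose bystander; leave alone. Origin at the centre of its underside
Mind the look-alikes: they are no part of the job. Leave any black or purple look-alike of the comb3 alone.

How it is judged:
By the outcome, as a careful person would: the job done as asked, in the order asked, and still so for the second after the job is handed in, with the robot touching nothing.
Of cap1, cap2, cap3 only 2 to 3 are there at a start; the rules pass over those that are not, and their reading is None.
Of comb1, comb2, comb3 only 2 to 3 are there at a start; the rules pass over those that are not, and their reading is None.
At some moment in a run one of comb1, comb2, comb3 may be knocked a few centimetres aside while the robot is not near it.
Once in a run the grip may slacken for a moment while it holds something.
It also fails if it takes over 210 s, if anything falls off the work surface, if the arm or the gripper's body presses on something with over 40 N, if the wrist force passes 120 N, or if a joint passes its speed limit or range.

### The arm

A 6-joint arm with a two-finger parallel gripper is mounted at the origin on the work surface. World frame = base frame: x ahead of the robot, y to its left, z up, the work surface at z = 0. Lengths are in m, angles in rad, forces in N, time in s.
With the tool pointing down it reaches from about 0.25 to 0.725 m from the base axis. Payload 4 kg.
Tool frame: the origin (TCP) lies at the very end of the fingers, on their centre line; the grasp point (between the pads) lies env.pinch_z behind it (env.pinch_z is the distance from the TCP to the grasp point, in m); z points along the fingers, y is the line along which they close (so a half turn about z gives the same grasp; the last joint's range is limited). The gripper opens to 85 mm and grips with 20 to 120 N. Pads are 22 mm wide; open, the fingers measure 114 mm over their backs; the gripper's body (76 mm by 85 mm) begins 54 mm behind the grasp point. The pads swing forward as they close: fully open they stand 13 mm farther back than shut.
Start: joints at [1.315, 0.241, 0.005, 1.335, 0, 1.571], TCP at [0.127, 0.484, 0.231] pointing down, gripper open.
Joint ranges: [-2.72, 2.72], [-1.05, 1.87], [-1.09, 1.28], [-1.99, 2.15], [-1.42, 1.44], [-3.14, 3.14]. Speed limits (rad/s): [2.79, 2.79, 3.14, 3.14, 3.14, 3.14].

### API

Orientations are given as a rotation vector (axis times angle).
In Python, from bench import telemetry, capture, calibration, job, env gives the robot as it stands. The module is installed in compiled form; this text tells all that it offers.
- The arm moves only by the tool play_rows, never from a script. Its argument "steps" is a list of rows, each a list of 2 entries, a list of its own where there are three numbers: the shift along the tool's x, y, z in mm, then the turn about the tool's z in degrees. A call has 1 to 12 rows; each row is the pose to reach, as a shift and turn from the pose commanded when the call began, along the tool's axes at that moment; what a row does not reach only later rows make up. A row lasts 1/8 s, in which the tool goes at most 62.5 mm and 10.7 degrees, less where a joint would pass 70% of its speed; a pose out of reach is approached as far as the arm can. A call with a gripper value outside its range is refused whole. "hand" is the closure, from -1 (fully open) to 1 (shut), set as the call begins (left out, the last holds). The fingers move at their own pace and stop on an object; "newtons" is the grip in N (left out, the last holds). Time passes only in rows, so rows that repeat a pose let the fingers close. It gives the time, the measured TCP pose, the force, the opening and the grip force at its end, in the units of the state.
- telemetry.observe(): the state, without advancing time (a new reading comes with each control period).
- capture(name): name is "side" or "top" or "wrist"; returns the picture (420x560x3 uint8, red, green, blue); there is no depth.
- calibration(name): a dict with "K" (3x3 intrinsics, pixels), "k1" (the pictures are not rectified: a ray, as slopes to the right and down, at radius r is drawn at 1 + k1 r^2 times it, then the intrinsics apply), "xyz" and "rotation" of the camera in the world. Camera axes: x right, y up, looking along -z (the intrinsics and any distortion apply to the point x, -y, -z); pixel columns grow to the right and rows downward; lengths in m; the calibration is good to about 2 mm. A picture is of the moment at which its call begins: read the wrist's pose just before it. calibration takes no time and is no camera call; for the wrist camera it gives the pose at the moment of the call.
- job.hand_in(): hands the job in; it is judged then, once.
The state is a dict: "time": time; "q": joint angles; "qd": joint speeds; "effort": joint torques, N m; "ee_pos": TCP position; "eef_rot": TCP orientation; "ft_force": force on the tool from outside, world axes, zero at the start; "wrist_torque": the same for the moment, N m; "grip_width": finger opening in m; "grip_force": force on a finger pad.
Only numpy, scipy, OpenCV 4.12 (cv2) and the standard library are available. Lean on these libraries where they do the work, as an engineer would, in place of code of your own. Each camera call takes 0.05 s, during which the arm holds its last target. There are 200 camera calls.

## Working session

There is one attempt and no reset: what is moved stays moved. The work goes in short steps, Python scripts to look and compute and a tool call to move; the robot and the scene stay as the last step left them, time stands still between calls to the robot, and variables do not carry over. Pictures are saved under pics/ and viewed, at most 14 in all, crops included, and the job is handed in when it is done.

Besides the shell and the picture viewer there is one more tool, called after "Request:" as name(argument=value, ...), one argument or row to a line, values as JSON. play_rows: Moves the arm, as the interface text tells. Its arguments: {"type":"object","properties":{"steps":{"type":"array"},"hand":{"type":"number"},"newtons":{"type":"number"}},"required":["steps"]}

```bash
mkdir -p pics
cat > h.py <<'E'
import numpy as np, cv2
from scipy.spatial.transform import Rotation as R
from bench import telemetry, capture, calibration, job, env
def rot(c):
    r=np.array(c["rotation"],float)
    return r if r.shape==(3,3) else R.from_rotvec(r).as_matrix()
def ray(c,u,v):
    K=np.array(c["K"]); k=c["k1"]
    p=cv2.undistortPoints(np.array([[[u,v]]],float),K,np.array([k,0,0,0],float)).ravel()
    return np.array(c["xyz"]), rot(c)@np.array([p[0],-p[1],-1])
def plane(c,u,v,z):
    o,d=ray(c,u,v); return o+d*(z-o[2])/d[2]
def proj(c,P):
    p=rot(c).T@(np.array(P)-np.array(c["xyz"])); x,y=p[0]/-p[2],-p[1]/-p[2]
    s=1+c["k1"]*(x*x+y*y); K=np.array(c["K"]); return (K@[x*s,y*s,1])[:2]
def save(im,n): cv2.imwrite("pics/"+n+".png",im[:,:,::-1])
E
python3 - <<'E'
from h import *
for n in("top","side"):
    im=capture(n); np.save(n+".npy",im); save(im,n+"0"); c=calibration(n); print(n,c)
print(telemetry.observe(),env.pinch_z,[a for a in dir(env) if a[0]!='_'])
E
```

```text
top {'K': array([[515.00566312,   0.        , 292.50703781],
       [  0.        , 515.00566312, 211.53467956],
       [  0.        ,   0.        ,   1.        ]]), 'k1': 0.03050827317302394, 'xyz': array([ 0.30716556, -0.00434382,  1.57683484]), 'rotation': array([ 0.08319437, -0.1079571 , -1.58853974])}
side {'K': array([[411.80025233,   0.        , 281.35342178],
       [  0.        , 411.80025233, 212.09672261],
       [  0.        ,   0.        ,   1.        ]]), 'k1': -0.06087442641954111, 'xyz': array([0.02266117, 0.87029339, 0.73856646]), 'rotation': array([ 0.29675122, -1.28890295, -2.36396602])}
{'time': 0.1, 'q': array([1.31505393e+00, 2.41324775e-01, 3.84970480e-03, 1.33519786e+00,
       2.67433566e-05, 1.57080078e+00]), 'qd': array([-0.0018605 , -0.00213606,  0.00332591, -0.00091619, -0.00025683,
        0.00124891]), 'effort': array([ 5.91209778e-05, -3.73137903e+01,  2.53010541e+01,  1.08832429e-02,
        1.04121733e-05,  2.60455124e-05]), 'ee_pos': array([0.12633001, 0.48318919, 0.23050487]), 'eef_rot': array([-4.00598250e-01, -3.11567757e+00,  2.91808789e-03]), 'ft_force': array([-0.09977956,  0.07829691, -1.05309536]), 'wrist_torque': array([0.00064278, 0.04227457, 0.0375074 ]), 'grip_force': 0.0, 'grip_width': 0.08556831488605467} 0.0187 ['PlanningError', 'pinch_z']
```

View pics/top0.png

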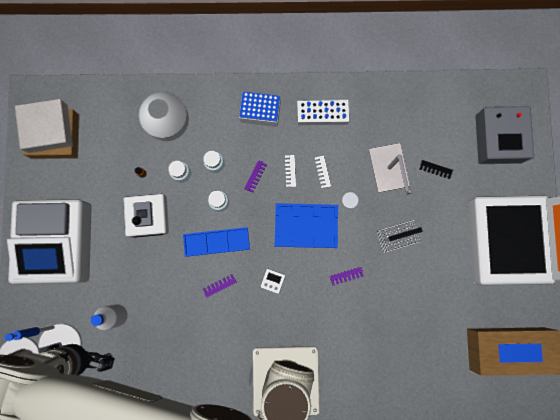

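View pics/side0.png

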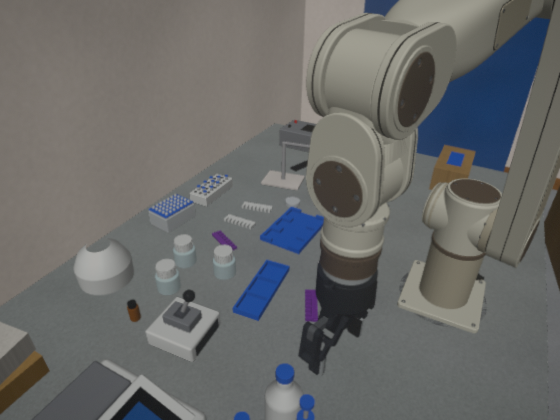

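Three capped jars (caps near (178,170), (213,160), (218,200)), two white combs at (290,170) and (322,171). The trays are blue; the basket is at (402,235), the stand at (390,168), the blower at (145,215), with purple and black look-alikes around them.

Run:
```python
from h import *
im=np.load("top.npy"); c=calibration("top")
hsv=cv2.cvtColor(im,cv2.COLOR_RGB2HSV)
def blobs(m,z,lo,name):
    n,l,s,ce=cv2.connectedComponentsWithStats(m.astype(np.uint8))
    for i in range(1,n):
        if s[i,4]<lo or not(110<ce[i][0]<470 and 130<ce[i][1]<310): continue
        r=cv2.minAreaRect(np.argwhere(l==i)[:,::-1].astype(np.float32))
        box=cv2.boxPoints(r); w=np.array([plane(c,*p,z)[:2] for p in box])
        e=w[1]-w[0]; f=w[2]-w[1]
        if np.linalg.norm(f)>np.linalg.norm(e): e,f=f,e
        print(name,ce[i].round(1),s[i,4],"rectc",w.mean(0).round(4),"cen",plane(c,*ce[i],z)[:2].round(4),"L",np.linalg.norm(e).round(3),np.linalg.norm(f).round(3),"ang",np.degrees(np.arctan2(e[1],e[0])).round(1))
H,S,V=[hsv[...,i].astype(int) for i in range(3)]
blobs((S<40)&(V>165),0.009,30,"white")
blobs((S<45)&(V>165),0.076,30,"whitecap")
blobs((H>100)&(H<125)&(S>150),0.016,300,"blue")
blobs(V<45,0.125,20,"black")
save(cv2.resize(im[135:265,115:305],None,fx=4,fy=4,interpolation=cv2.INTER_CUBIC),"cropL")
save(cv2.resize(im[135:265,270:460],None,fx=4,fy=4,interpolation=cv2.INTER_CUBIC),"cropR")
```

```text
white [387.1 167.1] 1183 rectc [ 0.6318 -0.3331] cen [ 0.6316 -0.3274] L 0.14 0.099 ang -170.4
white [212.  159.6] 265 rectc [0.6636 0.2132] cen [0.665  0.2149] L 0.059 0.057 ang -90.9
white [290.5 170.7] 252 rectc [ 0.6264 -0.0256] cen [ 0.6257 -0.0274] L 0.099 0.03 ang -178.5
white [322.7 171.5] 245 rectc [ 0.6216 -0.1253] cen [ 0.6214 -0.1272] L 0.099 0.03 ang -167.8
white [177.2 169.4] 257 rectc [0.6339 0.3177] cen [0.6359 0.3218] L 0.058 0.056 ang -90.9
white [216.6 199.4] 268 rectc [0.5382 0.1983] cen [0.54  0.201] L 0.058 0.056 ang -91.0
white [349.8 199.7] 206 rectc [ 0.5322 -0.2073] cen [ 0.5315 -0.2082] L 0.047 0.046 ang 177.9
white [144.3 215. ] 1077 rectc [0.4975 0.422 ] cen [0.496  0.4204] L 0.122 0.12 ang -175.9
white [271.9 281.8] 261 rectc [0.2893 0.0344] cen [0.2861 0.0355] L 0.058 0.058 ang -19.4
whitecap [387.1 167.1] 1183 rectc [ 0.6179 -0.319 ] cen [ 0.6178 -0.3136] L 0.134 0.095 ang -170.4
whitecap [212.  159.5] 266 rectc [0.6483 0.2039] cen [0.6497 0.2055] L 0.056 0.054 ang -90.9
whitecap [290.5 170.7] 252 rectc [ 0.6128 -0.0246] cen [ 0.6121 -0.0264] L 0.095 0
[... 525 characters left out ...]
[0.29   0.0327] cen [0.287  0.0338] L 0.056 0.056 ang -19.4
blue [306.1 225.3] 2711 rectc [ 0.4549 -0.0712] cen [ 0.4542 -0.0714] L 0.193 0.132 ang -92.5
blue [215.7 241.4] 1466 rectc [0.4108 0.2032] cen [0.4107 0.2032] L 0.198 0.068 ang -84.7
black [436.1 168.4] 229 rectc [ 0.5986 -0.4431] cen [ 0.6011 -0.4444] L 0.089 0.028 ang -110.1
black [138.1 170.5] 35 rectc [0.6101 0.4084] cen [0.6102 0.4082] L 0.017 0.014 ang -90.9
black [136.5 219.9] 58 rectc [0.4684 0.4105] cen [0.4686 0.4105] L 0.023 0.02 ang -179.1
black [404.9 233.9] 141 rectc [ 0.4148 -0.3463] cen [ 0.4143 -0.3457] L 0.095 0.012 ang -74.5
black [273.6 277.6] 74 rectc [0.299  0.0276] cen [0.2991 0.0276] L 0.035 0.016 ang -111.6
```

View pics/cropL.png

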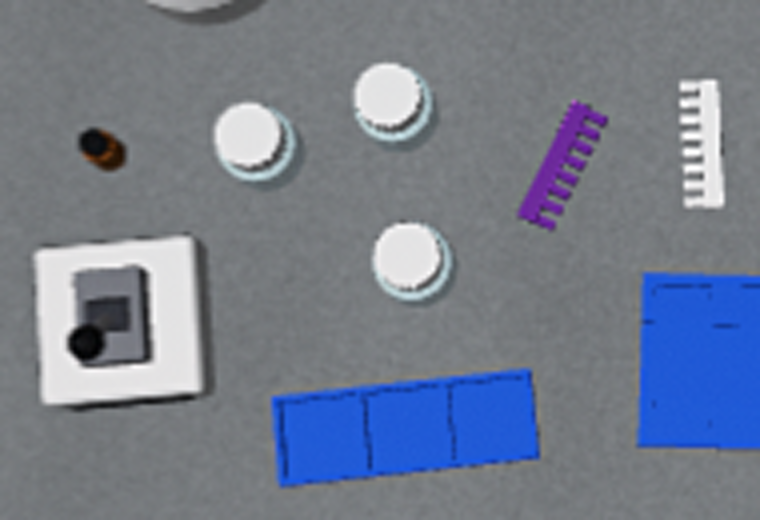

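View pics/cropR.png

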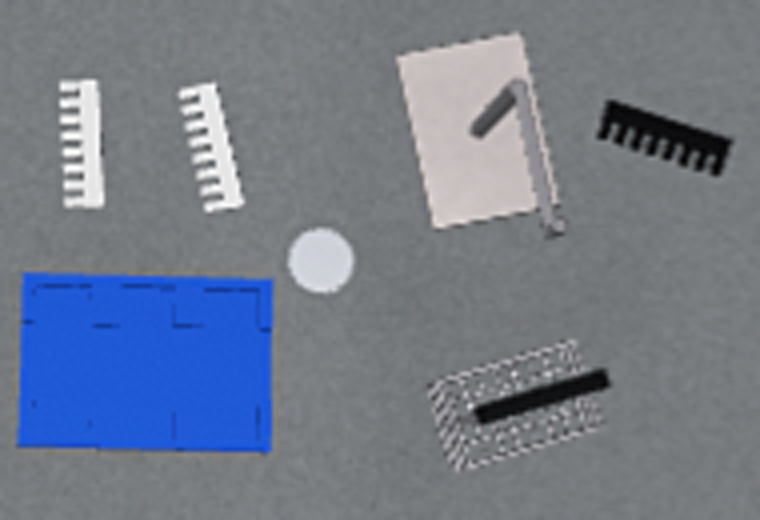

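Geometry is consistent with the given sizes. The reach to the jars is at most 0.69 m. I'll cross-check heights with the side view and write the motion helper.

```bash
cat >> h.py <<'E'
def rows(wps):
    """world waypoints (x,y,z,closing angle deg or None) -> rows relative to the current pose"""
    s=telemetry.observe(); p=s["ee_pos"]; M=R.from_rotvec(s["eef_rot"]).as_matrix()
    a0=np.degrees(np.arctan2(M[1,1],M[0,1])); pp=p; pt=0
    print("t %.1f p %s closeang %.1f tilt %.3f q6 %.2f w %.3f"%(s["time"],p.round(4),a0,M[2,2],s["q"][5],s["grip_width"]))
    for x,y,z,a in wps:
        d=M.T@(np.array([x,y,z])-p)*1000
        t=pt if a is None else -((a-a0+90)%180-90)
        n=max(np.ceil(np.linalg.norm(np.array([x,y,z])-pp)/.0625),np.ceil(abs(t-pt)/10.7))
        print([d.round(0).astype(int).tolist(),round(t)],"n>=",int(n)); pp=np.array([x,y,z]); pt=t
E
python3 - <<'E'
from h import *
ct,cs=calibration("top"),calibration("side")
ims=np.load("side.npy"); im=np.load("top.npy")
def tri(a,b):
    o1,d1=ray(ct,*a);o2,d2=ray(cs,*b);d1/=np.linalg.norm(d1);d2/=np.linalg.norm(d2)
    t=np.linalg.lstsq(np.c_[d1,-d2],o2-o1,rcond=None)[0];P,Q=o1+t[0]*d1,o2+t[1]*d2
    return ((P+Q)/2).round(4),np.linalg.norm(P-Q).round(4)
def dark(im,u,v,r):
    g=im[v-r:v+r,u-r:u+r].max(2)<70; n,l,s,c=cv2.connectedComponentsWithStats(g.astype(np.uint8)); i=1+s[1:,4].argmax(); x,y,w,h=s[i,:4]; return (u-r+x+(w-1)/2,v-r+y+(h-1)/2),s[i]
b1,b2=dark(im,136,220,9),dark(ims,189,296,9); print(b1,b2,tri(b1[0],b2[0]))
for P in [(.622,.308,.076),(.65,.205,.076),(.53,.192,.076)]: print(proj(cs,P).round(1),proj(ct,P).round(1))
print("blower",[plane(ct,115+u/4,135+v/4,.045).round(3) for u,v in [(35,250),(193,236),(203,390),(43,404)]])
print("lip,post",tri((270+553/4,135+228/4),(283,148)),plane(ct,270+556/4,135+229/4,.183).round(4),plane(ct,270+520/4,135+86/4,.16).round(4))
rows([(.65,.205,.17,5),(.65,.205,.12,5),(.65,.205,.06,5)])
save(cv2.resize(ims[120:320,120:330],None,fx=3.5,fy=3,interpolation=cv2.INTER_CUBIC),"side_c")
E
```

```text
((np.float64(138.0), np.float64(217.5)), array([  5,   0,  13,  14, 113], dtype=int32)) ((np.float64(188.5), np.float64(295.5)), array([  3,   3,  12,  12, 115], dtype=int32)) (array([0.4747, 0.4062, 0.1239]), np.float64(0.0018))
[167.8 264. ] [177.1 169.3]
[185.3 238.8] [212.1 159.4]
[225.3 249.8] [216.7 199.4]
blower [array([0.546, 0.472, 0.045]), array([0.554, 0.355, 0.045]), array([0.438, 0.347, 0.045]), array([0.43 , 0.464, 0.045])]
lip,post (array([ 0.5788, -0.3341,  0.1416]), np.float64(0.1052)) [ 0.5242 -0.3488  0.183 ] [ 0.6299 -0.334   0.16  ]
t 0.1 p [0.1263 0.4832 0.2305] closeang 75.3 tilt -1.000 q6 1.57 w 0.086
[[-577, -137, 61], 70] n>= 10
[[-577, -136, 111], 70] n>= 1
[[-577, -136, 171], 70] n>= 1
```

View pics/side_c.png

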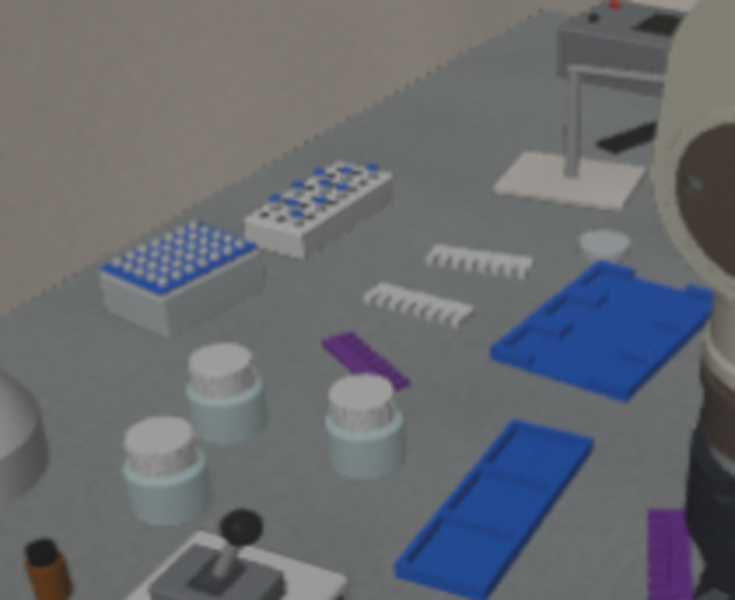

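The side view agrees within a few mm: the cap tops sit at the predicted pixels and the ball is at about (0.466, 0.409). Moving above jar B.

Request:
play_rows(
  steps=[
    [[-577, -137, 61], 70],
    [[-577, -137, 61], 70],
    [[-577, -137, 61], 70],
    [[-577, -137, 61], 70],
    [[-577, -137, 61], 70],
    [[-577, -137, 61], 70],
    [[-577, -137, 61], 70],
    [[-577, -137, 61], 70],
    [[-577, -137, 61], 70],
    [[-577, -137, 61], 70],
    [[-577, -137, 61], 70],
    [[-577, -137, 61], 70],
  ],
  hand=-1,
  newtons=50,
)

```text
time: 1.6
ee_pos: [0.6493, 0.2053, 0.1695]
eef_rot: [-2.114, -2.322, 0.002]
ft_force: [-0.8, 0.2, 0.1]
grip_width: 0.0853
grip_force: 0.0
```

Run:
```python
from h import *
rows([(.65,.205,.17,5),(.65,.205,.06,5)])
c=calibration("wrist"); im=capture("wrist"); save(im,"w1"); print(c["xyz"],[proj(c,(.65,.205,z)).round() for z in(.076,.05)])
```

```text
t 1.6 p [0.6493 0.2053 0.1695] closeang 5.3 tilt -1.000 q6 1.78 w 0.085
[[0, 1, 0], 0] n>= 1
[[0, 1, 110], 0] n>= 2
[0.64227004 0.27799049 0.31354125] [array([277., 212.]), array([277., 203.])]
```

View pics/w1.png

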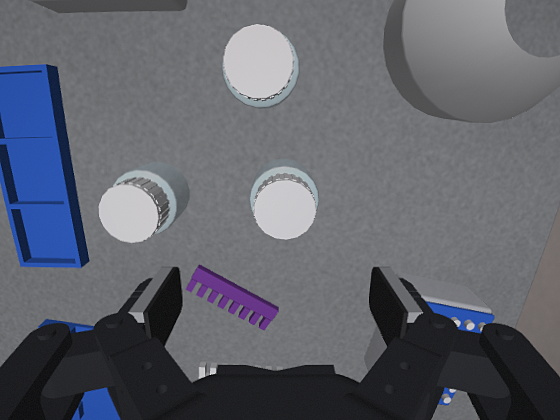

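The wrist view shows the caps at (285,209), (258,63) and (130,212), and the rack at left. Using it to refine the positions.

Run:
```python
from h import *
c=calibration("wrist")
for u,v in[(285,209),(258,63),(130,212)]: print("cap",plane(c,u,v,.076).round(4))
for u,v in[(0,66),(56,66),(88,265),(21,267)]: print("rack",plane(c,u,v,.016).round(4))
for u,v in[(27.,139),(51,138),(33,204),(63,203)]: print("part",plane(c,u,v,.016).round(4))
```

```text
cap [0.6556 0.2081 0.076 ]
cap [0.6267 0.3097 0.076 ]
cap [0.5358 0.1944 0.076 ]
rack [0.3916 0.2996 0.016 ]
rack [0.4454 0.3022 0.016 ]
rack [0.4619 0.1109 0.016 ]
rack [0.3866 0.1001 0.016 ]
part [0.4116 0.2359 0.016 ]
part [0.4357 0.2386 0.016 ]
part [0.4101 0.1722 0.016 ]
part [0.4418 0.1761 0.016 ]
```

Request:
play_rows(
  steps=[
    [[1, 4, 40], 0],
    [[1, 4, 80], 0],
    [[1, 4, 100], 0],
    [[1, 4, 110], 0],
    [[1, 4, 110], 0],
  ],
)

```text
time: 2.28
ee_pos: [0.6532, 0.2073, 0.0605]
eef_rot: [-2.114, -2.324, 0.001]
ft_force: [-0.3, -0.0, 0.3]
grip_width: 0.0851
grip_force: 0.0
```

Request:
play_rows(
  steps=[
    [[0, 0, 0], 0],
    [[0, 0, 0], 0],
    [[0, 0, 0], 0],
    [[0, 0, 0], 0],
    [[0, 0, 0], 0],
    [[0, 0, 0], 0],
  ],
  hand=1,
  newtons=40,
)

```text
time: 3.02
ee_pos: [0.6551, 0.2069, 0.062]
eef_rot: [2.115, 2.321, 0.004]
ft_force: [0.7, 0.1, 6.3]
grip_width: 0.0471
grip_force: 41.4
```

Request:
play_rows(
  steps=[
    [[0, 0, -10], 0],
    [[0, 0, -25], 0],
    [[0, 0, -60], 0],
    [[0, 0, -60], 0],
  ],
)

```text
time: 3.52
ee_pos: [0.6563, 0.2073, 0.1249]
eef_rot: [2.113, 2.32, 0.01]
ft_force: [-0.6, 1.0, -0.7]
grip_width: 0.0469
grip_force: 41.2
```

Run:
```python
from h import *
rows([(.4168,.1395,.12,5.3),(.4168,.1395,.03,5.3),(.4168,.1395,.0175,5.3)])
im=capture("wrist"); save(im,"w2")
```

```text
t 3.5 p [0.6563 0.2073 0.1249] closeang 5.3 tilt -1.000 q6 1.78 w 0.047
[[-45, -245, 3], 0] n>= 4
[[-45, -245, 93], 0] n>= 2
[[-45, -246, 106], 0] n>= 1
```

View pics/w2.png

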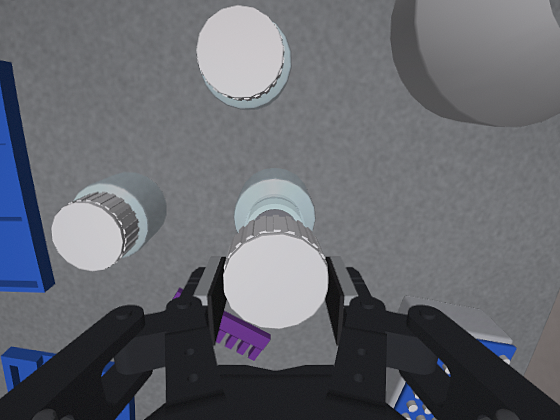

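Cap held level and jar B left standing. Placing it in the -y cell.

Request:
play_rows(
  steps=[
    [[-45, -245, 3], 0],
    [[-45, -245, 3], 0],
    [[-45, -245, 3], 0],
    [[-45, -245, 3], 0],
    [[-45, -245, 3], 0],
    [[-45, -245, 3], 0],
    [[-45, -245, 50], 0],
    [[-45, -245, 70], 0],
    [[-45, -245, 70], 0],
  ],
)

```text
time: 4.7
ee_pos: [0.4146, 0.139, 0.049]
eef_rot: [-2.115, -2.322, 0.003]
ft_force: [1.1, -0.7, -0.1]
grip_width: 0.0469
grip_force: 41.3
```

Run:
```python
from h import *
rows([(.4168,.1395,.0175,5.3)])
c=calibration("wrist"); im=capture("wrist"); save(im,"w3")
```

```text
t 4.7 p [0.4146 0.139  0.049 ] closeang 5.3 tilt -1.000 q6 1.80 w 0.047
[[0, 2, 31], 0] n>= 1
```

View pics/w3.png

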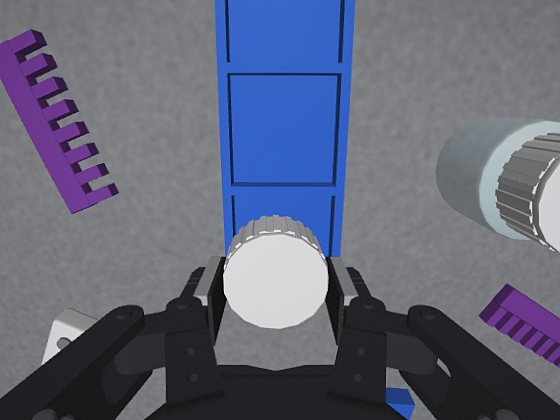

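Run:
```python
from h import *
c=calibration("wrist")
for n,p in dict(outerL=(221,150),outerR=(346,150)).items(): print(n,plane(c,*p,.016).round(4))
for p in[(228,74),(341,74),(338,183),(230,183)]: print(plane(c,*p,.016).round(4))
o=np.array([.4168,.1395]); 
for P in [(.4168,.1395,.016)]: print(proj(c,P).round())
```

```text
outerL [0.3804 0.1895 0.016 ]
outerR [0.4483 0.1958 0.016 ]
[0.3821 0.2287 0.016 ]
[0.4399 0.2342 0.016 ]
[0.4466 0.1772 0.016 ]
[0.3863 0.1716 0.016 ]
[279. 241.]
```

Request:
play_rows(
  steps=[
    [[0, 4, 10], 0],
    [[0, 4, 20], 0],
    [[0, 4, 30], 0],
    [[0, 4, 31], 0],
    [[0, 4, 31], 0],
  ],
)

```text
time: 5.38
ee_pos: [0.418, 0.1393, 0.0192]
eef_rot: [-2.115, -2.323, 0.0]
ft_force: [-0.8, -0.1, -0.6]
grip_width: 0.0465
grip_force: 41.3
```

Request:
play_rows(
  steps=[
    [[0, 0, 0], 0],
    [[0, 0, 0], 0],
    [[0, 0, 0], 0],
    [[0, 0, 0], 0],
    [[0, 0, -10], 0],
    [[0, 0, -50], 0],
    [[0, 0, -80], 0],
    [[0, 0, -80], 0],
  ],
  hand=-1,
)

```text
time: 6.38
ee_pos: [0.4205, 0.1401, 0.1022]
eef_rot: [2.113, 2.32, 0.009]
ft_force: [0.7, -0.2, -0.7]
grip_width: 0.0855
grip_force: 0.0
```

Run:
```python
from h import *
C=(.534,.1935)
rows([(*C,.11,5.3),(*C,.0605,5.3)])
c=calibration("wrist"); im=capture("wrist"); save(im,"w4")
```

```text
t 6.4 p [0.4205 0.1401 0.1022] closeang 5.3 tilt -1.000 q6 1.80 w 0.086
[[43, 118, -7], 0] n>= 3
[[43, 118, 43], 0] n>= 1
```

View pics/w4.png

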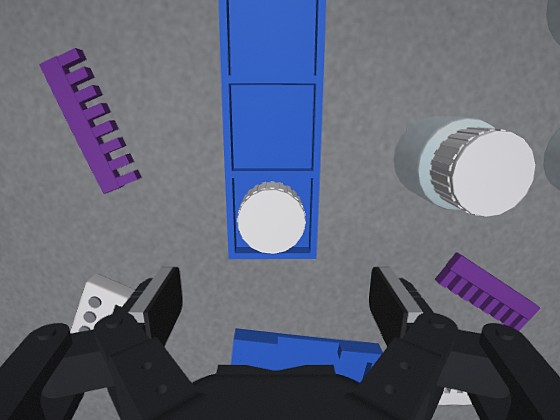

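Cap sits flat in the -y cell at (271,218). Next is jar C.

Request:
play_rows(
  steps=[
    [[43, 116, -15], 0],
    [[43, 116, -15], 0],
    [[43, 116, -15], 0],
    [[43, 116, 15], 0],
    [[43, 116, 35], 0],
    [[43, 116, 42], 0],
    [[43, 116, 42], 0],
    [[43, 116, 42], 0],
  ],
)

```text
time: 7.42
ee_pos: [0.5301, 0.193, 0.0581]
eef_rot: [2.115, 2.322, 0.002]
ft_force: [-0.0, -0.6, 0.5]
grip_width: 0.0853
grip_force: 0.0
```

Request:
play_rows(
  steps=[
    [[0, 0, 0], 0],
    [[0, 0, 0], 0],
    [[0, 0, 0], 0],
    [[0, 0, 0], 0],
    [[0, 0, 0], 0],
    [[0, 0, 0], 0],
  ],
  hand=1,
)

```text
time: 8.18
ee_pos: [0.5311, 0.1933, 0.0586]
eef_rot: [2.114, 2.321, 0.004]
ft_force: [2.0, 0.2, 6.0]
grip_width: 0.0489
grip_force: 41.1
```

Request:
play_rows(
  steps=[
    [[0, 0, -10], 0],
    [[0, 0, -25], 0],
    [[0, 0, -50], 0],
    [[0, 0, -50], 0],
    [[0, 0, -50], 0],
    [[0, 0, -50], 0],
  ],
)

```text
time: 8.93
ee_pos: [0.5288, 0.1926, 0.1063]
eef_rot: [-2.115, -2.322, 0.003]
ft_force: [0.1, -0.2, 0.1]
grip_width: 0.0485
grip_force: 41.4
```

Run:
```python
from h import *
C=(.4135,.203)
rows([(*C,.11,5.3),(*C,.05,5.3),(*C,.0185,5.3)])
```

```text
t 8.9 p [0.5288 0.1926 0.1063] closeang 5.3 tilt -1.000 q6 1.83 w 0.049
[[21, -114, -3], 0] n>= 2
[[21, -114, 57], 0] n>= 1
[[21, -114, 88], 0] n>= 1
```

```bash
cat >> h.py <<'E'
import json
P0=[.127,.484,.231]; Q0=R.from_rotvec([-.4006,-3.1157,0]).as_matrix()
def cmd(moves):
    """append final rows [x,y,z,turn] to the ledger; give the commanded pose"""
    try: L=json.load(open("led.json"))
    except OSError: L=[]
    L+=moves; json.dump(L,open("led.json","w")); p=np.array(P0); M=Q0
    for x,y,z,t in L: p=p+M@np.array([x,y,z])/1000; M=M@R.from_euler("z",t,degrees=True).as_matrix()
    return p,M
def plan(moves,wps):
    p,M=cmd(moves); s=telemetry.observe(); a0=np.degrees(np.arctan2(M[1,1],M[0,1])); pp=p; pt=0
    print("t %.1f cmd %s meas %s closeang %.1f q6 %.2f w %.3f g %.0f"%(s["time"],p.round(4),s["ee_pos"].round(4),a0,s["q"][5],s["grip_width"],s["grip_force"]))
    for x,y,z,a in wps:
        d=M.T@(np.array([x,y,z])-p)*1000
        t=pt if a is None else -((a-a0+90)%180-90)
        n=max(np.ceil(np.linalg.norm(np.array([x,y,z])-pp)/.0625),np.ceil(abs(t-pt)/10.7))
        print([d.round(0).astype(int).tolist(),round(t)],"n>=",int(n)); pp=np.array([x,y,z]); pt=t
E
python3 - <<'E'
from h import *
C=(.4135,.203)
for i in range(1):plan([[-577,-137,61,70],[1,4,110,0],[0,0,-60,0],[-45,-245,70,0],[0,4,31,0],[0,0,-80,0],[43,116,42,0],[0,0,-50,0]],[(*C,.11,5.3),(*C,.05,5.3),(*C,.0185,5.3)])
E
```

```text
t 8.9 cmd [0.5302 0.1932 0.1069] meas [0.5288 0.1926 0.1063] closeang 5.3 q6 1.83 w 0.049 g 41
[[21, -115, -3], 0] n>= 2
[[21, -115, 57], 0] n>= 1
[[21, -115, 88], 0] n>= 1
```

Request:
play_rows(
  steps=[
    [[21, -115, -3], 0],
    [[21, -115, -3], 0],
    [[21, -115, -3], 0],
    [[21, -115, 40], 0],
    [[21, -115, 70], 0],
    [[21, -115, 85], 0],
    [[21, -115, 90], 0],
    [[21, -115, 90], 0],
    [[21, -115, 90], 0],
  ],
)

```text
time: 10.05
ee_pos: [0.4141, 0.2034, 0.018]
eef_rot: [2.115, 2.322, 0.002]
ft_force: [-0.1, 0.7, -0.2]
grip_width: 0.0484
grip_force: 41.4
```

Request:
play_rows(
  steps=[
    [[0, 0, 0], 0],
    [[0, 0, 0], 0],
    [[0, 0, 0], 0],
    [[0, 0, 0], 0],
    [[0, 0, -10], 0],
    [[0, 0, -50], 0],
    [[0, 0, -100], 0],
    [[0, 0, -100], 0],
  ],
  hand=-1,
)

```text
time: 11.05
ee_pos: [0.4165, 0.2047, 0.1219]
eef_rot: [2.113, 2.32, 0.014]
ft_force: [0.3, -0.0, -0.4]
grip_width: 0.0854
grip_force: 0.0
```

Run:
```python
from h import *
C=(.6245,.309)
plan([[21,-115,90,0],[0,0,-100,0]],[(*C,.12,5.3),(*C,.0585,5.3)])
```

```text
t 11.1 cmd [0.4137 0.2034 0.1169] meas [0.4165 0.2047 0.1219] closeang 5.3 q6 1.93 w 0.085 g 0
[[85, 220, -3], 0] n>= 4
[[85, 220, 58], 0] n>= 1
```

Request:
play_rows(
  steps=[
    [[85, 220, -10], 0],
    [[85, 220, -10], 0],
    [[85, 220, -10], 0],
    [[85, 220, -10], 0],
    [[85, 220, -10], 0],
    [[85, 220, 25], 0],
    [[85, 220, 45], 0],
    [[85, 220, 58], 0],
    [[85, 220, 58], 0],
    [[85, 220, 58], 0],
  ],
)

```text
time: 12.3
ee_pos: [0.6248, 0.3084, 0.0606]
eef_rot: [2.115, 2.322, 0.003]
ft_force: [0.4, -0.2, 1.3]
grip_width: 0.0854
grip_force: 0.0
```

Request:
play_rows(
  steps=[
    [[0, 0, 0], 0],
    [[0, 0, 0], 0],
    [[0, 0, 0], 0],
    [[0, 0, 0], 0],
    [[0, 0, 0], 0],
    [[0, 0, 0], 0],
  ],
  hand=1,
)

```text
time: 13.05
ee_pos: [0.6253, 0.3086, 0.0606]
eef_rot: [2.115, 2.322, 0.004]
ft_force: [1.0, -0.2, 4.9]
grip_width: 0.0471
grip_force: 41.3
```

Request:
play_rows(
  steps=[
    [[0, 0, -10], 0],
    [[0, 0, -25], 0],
    [[0, 0, -60], 0],
    [[0, 0, -60], 0],
    [[0, 0, -60], 0],
  ],
)

```text
time: 13.68
ee_pos: [0.6241, 0.3082, 0.1194]
eef_rot: [-2.115, -2.323, 0.0]
ft_force: [0.1, 0.7, -0.3]
grip_width: 0.0466
grip_force: 40.9
```

Run:
```python
from h import *
C=(.4075,.267)
plan([[85,220,58,0],[0,0,-60,0]],[(*C,.12,5.3),(*C,.05,5.3),(*C,.017,5.3)])
```

```text
t 13.7 cmd [0.6248 0.3085 0.1189] meas [0.6241 0.3082 0.1194] closeang 5.3 q6 1.94 w 0.047 g 41
[[-21, -220, -1], 0] n>= 4
[[-21, -220, 69], 0] n>= 2
[[-21, -220, 102], 0] n>= 1
```

Request:
play_rows(
  steps=[
    [[-21, -220, -1], 0],
    [[-21, -220, -1], 0],
    [[-21, -220, -1], 0],
    [[-21, -220, -1], 0],
    [[-21, -220, 0], 0],
    [[-21, -220, 50], 0],
    [[-21, -220, 80], 0],
    [[-21, -220, 95], 0],
    [[-21, -220, 102], 0],
    [[-21, -220, 102], 0],
    [[-21, -220, 102], 0],
  ],
)

```text
time: 15.05
ee_pos: [0.4082, 0.2674, 0.0183]
eef_rot: [2.115, 2.322, 0.003]
ft_force: [0.3, -0.1, -0.0]
grip_width: 0.047
grip_force: 41.0
```

Request:
play_rows(
  steps=[
    [[0, 0, 0], 0],
    [[0, 0, 0], 0],
    [[0, 0, 0], 0],
    [[0, 0, 0], 0],
    [[0, 0, -10], 0],
    [[0, 0, -50], 0],
    [[0, 0, -100], 0],
    [[0, 0, -110], 0],
  ],
  hand=-1,
)

```text
time: 16.05
ee_pos: [0.4096, 0.2684, 0.1316]
eef_rot: [2.114, 2.321, 0.012]
ft_force: [1.0, 0.6, -0.6]
grip_width: 0.0853
grip_force: 0.0
```

Run:
```python
from h import *
plan([[-21,-220,102,0],[0,0,-110,0]],[(.52,-.04,.20,91.5)])
```

```text
t 16.1 cmd [0.4078 0.2671 0.1269] meas [0.4096 0.2684 0.1316] closeang 5.3 q6 2.06 w 0.085 g 0
[[-316, 83, -73], -86] n>= 9
```

Request:
play_rows(
  steps=[
    [[-366, 200, -90], -86],
    [[-366, 200, -90], -86],
    [[-366, 200, -90], -86],
    [[-366, 200, -90], -86],
    [[-366, 200, -90], -86],
    [[-366, 200, -90], -86],
    [[-366, 200, -90], -86],
    [[-366, 200, -90], -86],
    [[-366, 200, -90], -86],
    [[-366, 200, -90], -86],
    [[-366, 200, -90], -86],
    [[-366, 200, -90], -86],
  ],
)

```text
time: 17.55
ee_pos: [0.6403, -0.0784, 0.2172]
eef_rot: [0.037, -3.141, -0.0]
ft_force: [0.1, 0.9, -0.2]
grip_width: 0.0853
grip_force: 0.0
```

Run:
```python
from h import *
plan([[-366,200,-90,-86]],[(.6264,-.0256,.1,91.5)])
c=calibration("wrist"); im=capture("wrist"); save(im,"w5")
t=capture("top"); np.save("top2.npy",t); save(t,"top2")
hsv=cv2.cvtColor(im,cv2.COLOR_RGB2HSV); m=((hsv[...,1]<40)&(hsv[...,2]>150)).astype(np.uint8)
n,l,s,ce=cv2.connectedComponentsWithStats(m)
for i in range(1,n):
    if s[i,4]<500: continue
    r=cv2.minAreaRect(np.argwhere(l==i)[:,::-1].astype(np.float32)); w=np.array([plane(c,*p,.009)[:2] for p in cv2.boxPoints(r)])
    print(s[i],w.mean(0).round(4),[np.linalg.norm(w[1]-w[0]).round(3),np.linalg.norm(w[2]-w[1]).round(3)],[np.degrees(np.arctan2(*(w[k+1]-w[k])[::-1])).round(1) for k in(0,1)])
```

```text
t 17.6 cmd [ 0.641  -0.0786  0.2169] meas [ 0.6403 -0.0784  0.2172] closeang 91.3 q6 -0.15 w 0.085 g 0
[[13, 53, 117], 0] n>= 3
[ 126   49   49   54 2005] [ 0.5306 -0.2107] [np.float64(0.051), np.float64(0.049)] [np.float64(130.5), np.float64(45.8)]
[533  61  27  61 802] [0.5324 0.2093] [np.float64(0.03), np.float64(0.063)] [np.float64(94.4), np.float64(13.4)]
[   0  102  108  133 9340] [ 0.6359 -0.3368] [np.float64(0.098), np.float64(0.145)] [np.float64(104.1), np.float64(10.2)]
[ 210  118   46   94 1961] [ 0.6232 -0.127 ] [np.float64(0.03), np.float64(0.1)] [np.float64(102.3), np.float64(11.6)]
[ 310  126   31   90 1916] [ 0.6278 -0.026 ] [np.float64(0.099), np.float64(0.029)] [np.float64(-179.3), np.float64(89.3)]
[ 520  185   40   52 1247] [0.6664 0.2352] [np.float64(0.05), np.float64(0.066)] [np.float64(91.8), np.float64(16.3)]
[ 166  299  131   52 3860] [ 0.8289 -0.1325] [np.float64(0.076), np.float64(0.162)] [np.float64(173.7), np.float64(89.8)]
```

View pics/w5.png

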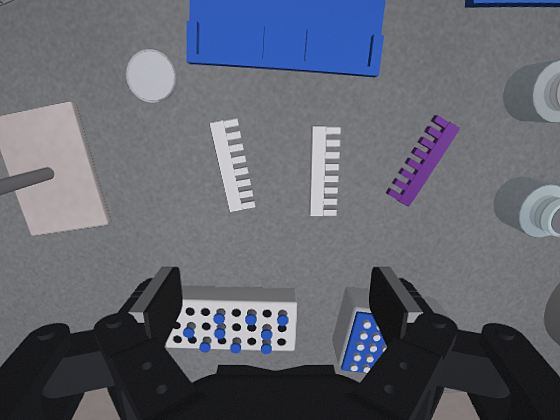

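Combs measured at (0.627,-0.026), 1°, and (0.6225,-0.1265), 12°; both views agree. Picking comb 1.

Request:
play_rows(
  steps=[
    [[13, 53, 60], 0],
    [[13, 53, 110], 0],
    [[13, 53, 160], 0],
    [[13, 53, 190], 0],
    [[13, 53, 205], 0],
    [[13, 53, 213], 0],
    [[13, 53, 213], 0],
    [[13, 53, 213], 0],
  ],
)

```text
time: 18.65
ee_pos: [0.6275, -0.0264, 0.0059]
eef_rot: [-0.037, 3.139, -0.0]
ft_force: [-0.2, 0.4, 0.4]
grip_width: 0.085
grip_force: 0.0
```

Request:
play_rows(
  steps=[
    [[0, 0, 0], 0],
    [[0, 0, 0], 0],
    [[0, 0, 0], 0],
    [[0, 0, 0], 0],
    [[0, 0, 0], 0],
    [[0, 0, 0], 0],
    [[0, 0, 0], 0],
  ],
  hand=1,
)

```text
time: 19.52
ee_pos: [0.6267, -0.0263, 0.0048]
eef_rot: [-0.037, 3.14, -0.0]
ft_force: [-1.5, -0.4, 4.0]
grip_width: 0.0282
grip_force: 40.0
```

Request:
play_rows(
  steps=[
    [[0, 0, -10], 0],
    [[0, 0, -40], 0],
    [[0, 0, -80], 0],
    [[0, 0, -80], 0],
    [[0, 0, -80], 0],
  ],
)

```text
time: 20.15
ee_pos: [0.6257, -0.0262, 0.0839]
eef_rot: [0.037, -3.14, -0.0]
ft_force: [0.7, 0.1, 0.2]
grip_width: 0.0277
grip_force: 39.5
```

Run:
```python
from h import *
C=(.4590,-.0070)
plan([[13,53,213,0],[0,0,-80,0]],[(*C,.08,87.0),(*C,.01,87.0)])
# lane geometry from the blue mask in the fresh top picture
c=calibration("top"); t=np.load("top2.npy"); g=t[200:255,270:345].astype(int)
im=capture("wrist"); save(im,"w6"); cw=calibration("wrist"); print([proj(cw,(*C,z)).round() for z in (.015,)])
```

```text
t 20.1 cmd [ 0.6267 -0.0259  0.0839] meas [ 0.6257 -0.0262  0.0839] closeang 91.3 q6 -0.07 w 0.028 g 40
[[167, 23, 4], 4] n>= 3
[[167, 23, 74], 4] n>= 2
[array([318., -50.])]
```

View pics/w6.png

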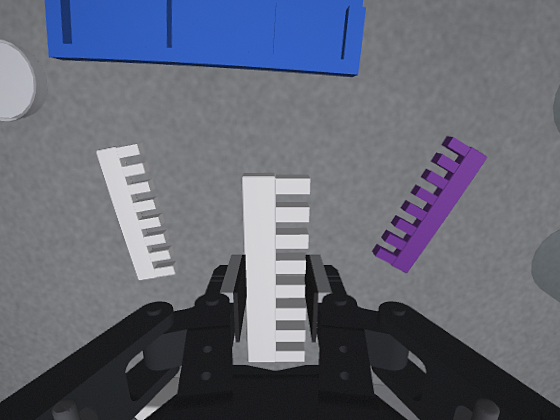

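Request:
play_rows(
  steps=[
    [[167, 23, 4], 4],
    [[167, 23, 4], 4],
    [[167, 23, 4], 4],
    [[167, 23, 4], 4],
    [[167, 23, 30], 4],
    [[167, 23, 50], 4],
    [[167, 23, 60], 4],
    [[167, 23, 68], 4],
    [[167, 23, 73], 4],
    [[167, 23, 73], 4],
    [[167, 23, 73], 4],
  ],
)

```text
time: 21.58
ee_pos: [0.4592, -0.0072, 0.0117]
eef_rot: [0.073, 3.14, 0.0]
ft_force: [-0.6, 0.1, -0.0]
grip_width: 0.0285
grip_force: 39.5
```

Request:
play_rows(
  steps=[
    [[0, 0, 0], 0],
    [[0, 0, 0], 0],
    [[0, 0, 0], 0],
    [[0, 0, 0], 0],
    [[0, 0, 0], 0],
  ],
  hand=0,
)

```text
time: 22.2
ee_pos: [0.4588, -0.0072, 0.0114]
eef_rot: [0.073, 3.141, 0.0]
ft_force: [1.1, -0.1, 0.1]
grip_width: 0.0425
grip_force: 0.0
```

Request:
play_rows(
  steps=[
    [[0, 0, -20], 0],
    [[0, 0, -60], 0],
    [[0, 0, -120], 0],
    [[0, 0, -140], 0],
    [[0, 0, -140], 0],
    [[0, 0, -140], 0],
  ],
)

```text
time: 22.95
ee_pos: [0.4578, -0.0071, 0.15]
eef_rot: [-0.073, -3.138, -0.0]
ft_force: [0.3, -0.7, -0.4]
grip_width: 0.0424
grip_force: 0.0
```

```bash
cat > combs.py <<'E'
from h import *
def combs(z,lo=500):
    c=calibration("wrist"); im=capture("wrist"); np.save("w.npy",im)
    hsv=cv2.cvtColor(im,cv2.COLOR_RGB2HSV); m=((hsv[...,1]<40)&(hsv[...,2]>140)).astype(np.uint8)
    n,l,s,ce=cv2.connectedComponentsWithStats(m)
    for i in range(1,n):
        if s[i,4]<lo: continue
        r=cv2.minAreaRect(np.argwhere(l==i)[:,::-1].astype(np.float32)); w=np.array([plane(c,*p,z)[:2] for p in cv2.boxPoints(r)])
        print(s[i],w.mean(0).round(4),[np.linalg.norm(w[1]-w[0]).round(3),np.linalg.norm(w[2]-w[1]).round(3)],[np.degrees(np.arctan2(*(w[k+1]-w[k])[::-1])).round(1) for k in(0,1)])
    return c,im
E
python3 - <<'E'
from combs import *
plan([[167,23,73,4],[0,0,0,0],[0,0,-140,0]],[(.6225,-.1265,.08,102.2),(.6225,-.1265,.004,102.2)])
c,im=combs(.014); save(im,"w7")
E
```

```text
t 22.9 cmd [ 0.4593 -0.0069  0.1509] meas [ 0.4578 -0.0071  0.15  ] closeang 87.3 q6 0.03 w 0.042 g 0
[[-169, -112, 71], -15] n>= 4
[[-169, -112, 147], -15] n>= 2
[ 272    0   85   40 1264] [0.3066 0.0276] [np.float64(0.029), np.float64(0.061)] [np.float64(161.3), np.float64(74.4)]
[203  72  61  53 653] [ 0.3746 -0.0404] [np.float64(0.026), np.float64(0.054)] [np.float64(123.0), np.float64(36.3)]
[ 501  113   54   59 2400] [0.4164 0.216 ] [np.float64(0.051), np.float64(0.049)] [np.float64(157.8), np.float64(66.8)]
[ 422  119   59   60 2615] [0.4199 0.1479] [np.float64(0.05), np.float64(0.049)] [np.float64(168.6), np.float64(74.9)]
[ 258  147   35  108 2784] [ 0.461 -0.009] [np.float64(0.029), np.float64(0.099)] [np.float64(87.3), np.float64(-1.9)]
[  66  153   41   71 1036] [ 0.4391 -0.1811] [np.float64(0.034), np.float64(0.063)] [np.float64(95.0), np.float64(-2.1)]
[414 189  48  38 578] [0.4716 0.1398] [np.float64(0.033), np.float64(0.046)] [np.float64(179.8), np.float64(83.0)]
[ 464  252   85   67 2859] [0.5581 0.2235] [np.float64(0.073), np.float64(0.089)] [np.float64(-177.8), np.float64(80.2)]
[  53  259   57   53 1875] [ 0.5344 -0.2102] [np.float64(0.061), np.float64(0.05)] [np.float64(150.8), np.float64(70.0)]
[125 270  67  42 910] [ 0.5455 -0.129 ] [np.float64(0.065), np.float64(0.046)] [np.float64(87.8), np.float64(-7.4)]
[   0  301   44   98 2391] [ 0.6197 -0.2989] [np.float64(0.143), np.float64(0.049)] [np.float64(160.0), np.float64(89.3)]
```

View pics/w7.png

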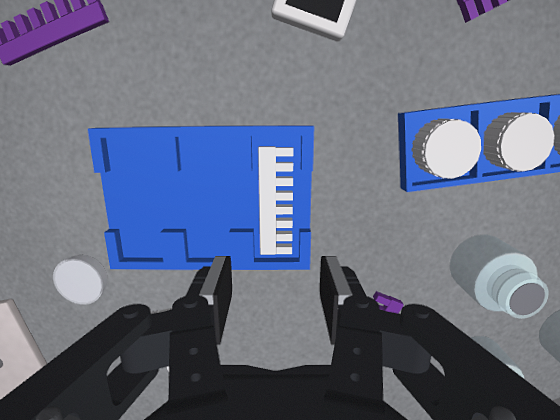

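Comb 1 is in its lane, and the two caps in view are flat. Looking again at comb 2 from above.

Request:
play_rows(
  steps=[
    [[-169, -112, -60], -15],
    [[-169, -112, -60], -15],
    [[-169, -112, -60], -15],
    [[-169, -112, -60], -15],
    [[-169, -112, -60], -15],
    [[-169, -112, -60], -15],
    [[-169, -112, -60], -15],
  ],
  hand=-1,
)

```text
time: 23.88
ee_pos: [0.6212, -0.1259, 0.2106]
eef_rot: [0.339, -3.121, -0.001]
ft_force: [-0.1, -0.3, 0.1]
grip_width: 0.0854
grip_force: 0.0
```

Run:
```python
from combs import *
combs(.009)
plan([[-169,-112,-60,-15]],[(.6225,-.1265,.08,102.2),(.6225,-.1265,.004,102.2)])
```

```text
[ 398    0   63  109 2417] [ 0.4595 -0.0055] [np.float64(0.101), np.float64(0.03)] [np.float64(177.3), np.float64(88.4)]
[ 189   55   52   54 2194] [ 0.5318 -0.2092] [np.float64(0.051), np.float64(0.05)] [np.float64(-171.3), np.float64(101.8)]
[   33    87   103   132 10790] [ 0.6355 -0.3373] [np.float64(0.1), np.float64(0.146)] [np.float64(104.9), np.float64(10.3)]
[ 262  140   29   90 2007] [ 0.6234 -0.1257] [np.float64(0.029), np.float64(0.099)] [np.float64(102.4), np.float64(13.1)]
[534 261  26  46 788] [0.6723 0.2357] [np.float64(0.034), np.float64(0.068)] [np.float64(101.2), np.float64(28.9)]
[ 169  304  141   66 4073] [ 0.831  -0.1283] [np.float64(0.076), np.float64(0.169)] [np.float64(177.4), np.float64(89.8)]
t 23.9 cmd [ 0.6229 -0.1266  0.2109] meas [ 0.6214 -0.126   0.2109] closeang 102.3 q6 -0.42 w 0.085 g 0
[[0, 0, 131], 0] n>= 3
[[0, 0, 207], 0] n>= 2
```

Request:
play_rows(
  steps=[
    [[0, 0, 60], 0],
    [[0, 0, 110], 0],
    [[0, 0, 160], 0],
    [[0, 0, 190], 0],
    [[0, 0, 202], 0],
    [[0, 0, 207], 0],
    [[0, 0, 207], 0],
    [[0, 0, 207], 0],
  ],
)

```text
time: 24.92
ee_pos: [0.6236, -0.1271, 0.006]
eef_rot: [-0.338, 3.121, -0.001]
ft_force: [-0.1, 0.5, 0.7]
grip_width: 0.0857
grip_force: 0.0
```

Request:
play_rows(
  steps=[
    [[0, 0, 0], 0],
    [[0, 0, 0], 0],
    [[0, 0, 0], 0],
    [[0, 0, 0], 0],
    [[0, 0, 0], 0],
    [[0, 0, 0], 0],
    [[0, 0, 0], 0],
  ],
  hand=1,
)

```text
time: 25.8
ee_pos: [0.6228, -0.127, 0.0047]
eef_rot: [-0.338, 3.123, -0.0]
ft_force: [-0.5, 0.2, 3.9]
grip_width: 0.0283
grip_force: 39.9
```

Request:
play_rows(
  steps=[
    [[0, 0, -10], 0],
    [[0, 0, -40], 0],
    [[0, 0, -80], 0],
    [[0, 0, -80], 0],
    [[0, 0, -80], 0],
  ],
)

```text
time: 26.42
ee_pos: [0.6219, -0.1268, 0.084]
eef_rot: [0.338, -3.123, -0.0]
ft_force: [1.4, -0.2, -0.8]
grip_width: 0.0279
grip_force: 39.5
```

Run:
```python
from combs import *
C=(.4535,-.1348)
plan([[0,0,207,0],[0,0,-80,0]],[(*C,.08,87.3),(*C,.0105,87.3)])
combs(.08)
```

```text
t 26.4 cmd [ 0.6229 -0.1266  0.0839] meas [ 0.6219 -0.1268  0.084 ] closeang 102.3 q6 -0.42 w 0.028 g 40
[[167, 28, 4], 15] n>= 3
[[167, 28, 73], 15] n>= 2
[ 471    0   77  107 3512] [ 0.5007 -0.0501] [np.float64(0.043), np.float64(0.021)] [np.float64(177.3), np.float64(89.3)]
[ 138   17   83   89 5742] [ 0.537  -0.1888] [np.float64(0.034), np.float64(0.035)] [np.float64(101.1), np.float64(10.0)]
[    0    75    70   196 10698] [ 0.6031 -0.2518] [np.float64(0.033), np.float64(0.096)] [np.float64(99.9), np.float64(2.1)]
[ 242  176   69  186 9123] [ 0.628  -0.1265] [np.float64(0.106), np.float64(0.031)] [np.float64(-169.5), np.float64(102.3)]
```

Request:
play_rows(
  steps=[
    [[167, 28, 4], 15],
    [[167, 28, 4], 15],
    [[167, 28, 4], 15],
    [[167, 28, 4], 15],
    [[167, 28, 30], 15],
    [[167, 28, 50], 15],
    [[167, 28, 60], 15],
    [[167, 28, 68], 15],
    [[167, 28, 73], 15],
    [[167, 28, 73], 15],
    [[167, 28, 73], 15],
  ],
)

```text
time: 27.85
ee_pos: [0.4537, -0.1354, 0.0117]
eef_rot: [0.073, 3.14, -0.0]
ft_force: [-0.7, 0.7, -0.1]
grip_width: 0.0281
grip_force: 39.5
```

Request:
play_rows(
  steps=[
    [[0, 0, 0], 0],
    [[0, 0, 0], 0],
    [[0, 0, 0], 0],
    [[0, 0, 0], 0],
    [[0, 0, 0], 0],
  ],
  hand=0,
)

```text
time: 28.48
ee_pos: [0.4533, -0.1352, 0.0113]
eef_rot: [0.073, 3.141, 0.0]
ft_force: [-0.2, -0.0, 0.3]
grip_width: 0.0425
grip_force: 0.0
```

Request:
play_rows(
  steps=[
    [[0, 0, -20], 0],
    [[0, 0, -60], 0],
    [[0, 0, -120], 0],
    [[0, 0, -170], 0],
    [[0, 0, -200], 0],
    [[0, 0, -200], 0],
  ],
)

```text
time: 29.22
ee_pos: [0.455, -0.1358, 0.2141]
eef_rot: [0.073, 3.135, -0.003]
ft_force: [0.8, -0.4, 0.2]
grip_width: 0.0428
grip_force: 0.0
```

Run:
```python
from combs import *
c,im=combs(.014)
plan([[167,28,73,15],[0,0,0,0],[0,0,-200,0]],[(.41,-.34,.25,15.5)])
hsv=cv2.cvtColor(im,cv2.COLOR_RGB2HSV); m=((hsv[...,0]>100)&(hsv[...,0]<125)&(hsv[...,1]>150)).astype(np.uint8)
n,l,s,ce=cv2.connectedComponentsWithStats(m)
for i in range(1,n):
    if s[i,4]>4000:
        h=cv2.convexHull(np.argwhere(l==i)[:,::-1].astype(np.float32)); r=cv2.minAreaRect(h)
        w=np.array([plane(c,*p,.012)[:2] for p in cv2.boxPoints(r)]); print("tray",w.round(4).tolist(),w.mean(0).round(4),s[i])
```

```text
[ 408    0   73   49 1391] [0.2953 0.033 ] [np.float64(0.047), np.float64(0.059)] [np.float64(158.0), np.float64(70.9)]
[  0 110 108  55 542] [ 0.4007 -0.3765] [np.float64(0.121), np.float64(0.035)] [np.float64(104.7), np.float64(12.4)]
[ 520  116   40   47 1502] [0.419  0.1516] [np.float64(0.045), np.float64(0.051)] [np.float64(89.2), np.float64(11.0)]
[ 263  136   28   91 1929] [ 0.455  -0.1362] [np.float64(0.028), np.float64(0.099)] [np.float64(87.3), np.float64(-2.0)]
[ 377  137   36   89 1889] [ 0.461  -0.0076] [np.float64(0.1), np.float64(0.03)] [np.float64(177.4), np.float64(82.8)]
[ 18 146 106  65 836] [ 0.4387 -0.3662] [np.float64(0.123), np.float64(0.038)] [np.float64(104.1), np.float64(10.0)]
[ 195  231   45   53 1147] [ 0.5352 -0.2048] [np.float64(0.05), np.float64(0.06)] [np.float64(145.0), np.float64(53.9)]
[  74  271   89   57 2711] [ 0.592  -0.3402] [np.float64(0.106), np.float64(0.061)] [np.float64(101.6), np.float64(2.3)]
[541 320  19  37 518] [0.6851 0.2244] [np.float64(0.027), np.float64(0.064)] [np.float64(84.6), np.float64(15.3)]
t 29.3 cmd [ 0.4538 -0.1349  0.2109] meas [ 0.4538 -0.1354  0.2121] closeang 87.3 q6 -0.24 w 0.043 g 0
[[34, -207, -39], 72] n>= 7
tray [[0.5195, -0.1753], [0.3868, -0.1655], [0.3946, 0.028], [0.5301, 0.0404]] [ 0.4578 -0.0681] [  245   119   187   121 16424]
```

Request:
play_rows(
  steps=[
    [[34, -217, -59], 72],
    [[34, -217, -59], 72],
    [[34, -217, -59], 72],
    [[34, -217, -59], 72],
    [[34, -217, -59], 72],
    [[34, -217, -59], 72],
    [[34, -217, -59], 72],
    [[34, -217, -59], 72],
    [[34, -217, -59], 72],
    [[34, -217, -59], 72],
  ],
  hand=-1,
)

```text
time: 30.52
ee_pos: [0.4092, -0.3503, 0.2699]
eef_rot: [-1.903, -2.499, -0.0]
ft_force: [-0.1, 0.0, 0.2]
grip_width: 0.0853
grip_force: 0.0
```

Run:
```python
from h import *
plan([[34,-217,-59,72]],[])
c=calibration("wrist"); im=capture("wrist"); np.save("wb.npy",im); save(im,"wb")
m=(im.max(2)<45).astype(np.uint8); m[262:]=0
n,l,s,ce=cv2.connectedComponentsWithStats(m)
for i in range(1,n):
    if s[i,4]<300: continue
    r=cv2.minAreaRect(np.argwhere(l==i)[:,::-1].astype(np.float32)); w=np.array([plane(c,*p,.125)[:2] for p in cv2.boxPoints(r)])
    print(s[i],w.mean(0).round(4),[np.linalg.norm(w[1]-w[0]).round(3),np.linalg.norm(w[2]-w[1]).round(3)],[np.degrees(np.arctan2(*(w[k+1]-w[k])[::-1])).round(1) for k in(0,1)])
```

```text
t 30.5 cmd [ 0.4098 -0.3501  0.2699] meas [ 0.4092 -0.3503  0.2699] closeang 15.3 q6 0.59 w 0.085 g 0
[ 278  142   15  102 1442] [ 0.4167 -0.3478] [np.float64(0.095), np.float64(0.012)] [np.float64(105.5), np.float64(15.4)]
```

View pics/wb.png

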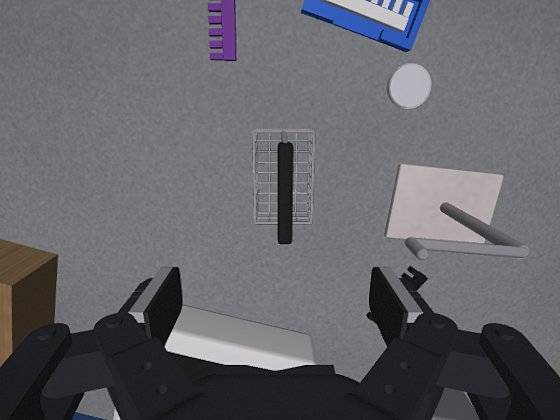

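Bar centre is (0.416,-0.347) at 105.4°, matching the top view. I'll grip it 27 mm off-centre so the fingers clear the hook arm.

Run:
```python
from h import *
plan([],[(.408,-.321,.16,15.4),(.408,-.321,.1,15.4)])
c=calibration("wrist"); O=np.array([.6335,-.3355]); a=np.radians(9.7); X=np.array([np.cos(a),np.sin(a)])
for n,d,z in[("base",0,0.012),("posttop",0,.16),("armend",-.105,.155),("liptop",-.105,.183)]: print(n,proj(c,(*(O+d*X),z)).round(1))
im=np.load("wb.npy"); g=cv2.cvtColor(im,cv2.COLOR_RGB2GRAY)
print("lip window"); print(g[236:262:2,400:434:2])
print(g[240:262:2,516:532:2])
```

```text
t 30.6 cmd [ 0.4098 -0.3501  0.2699] meas [ 0.4092 -0.3503  0.27  ] closeang 15.3 q6 0.59 w 0.085 g 0
[[29, 6, 110], 0] n>= 2
[[29, 6, 170], 0] n>= 1
base [443.8 207.5]
posttop [523.8 254.6]
armend [409.4 242.5]
liptop [423.1 256.1]
lip window
[[171 170 171 174 172 167 170 169 177 176 175 174 171 172 169 170 170]
 [139 150 162 151  77  97 101 108 107 113 111 117 132 157 159 155 160]
 [120 114 120  69  85  94 101 106 110 140 137 135 136 133 130 128 124]
 [119 119 102  66  78  85  94 101 104 112 137 134 136 136 137 137 137]
 [121 117 110  57  69  80  86  92 100 105 106 140 137 136 135 136 136]
 [120 118 120  86  59  70  78  84  91 101 104 103 134 136 136 136 135]
 [119 118 123 124  87  60  69  78  87  92  99 109 108 118 125 126 131]
 [119 120 121 123 123  83  60  70  79  91 122 135 136 128  98 105  96]
 [117 114 120 120 120 124  74  60  67 112 132 134 133 133 118 121 119]
 [117 116 117 115 125 118 126  69  70 114 136 135 135 135 124 121 120]
 [118 122 118 114 120 122 116 122  66 105 132 137 135 137 119 122 120]
 [125 120 119 119 118 117 116 111 123  76 106 126 130 108 119 117 118]
 [122 118 121 123 121 121 125 117 121 122 113 111 116 124 118 117 120]]
[[105 117 115 118 120 113 114 117]
 [ 99  99 108 116 112 112 118 113]
 [ 92  97  98  98 113 114 118 116]
 [ 92  91 113 131 134 137 111 121]
 [134 133 133 128 123 125 131 112]
 [131 132 134 132 133 134 125 115]
 [135 133 132 132 132 132 132 113]
 [134 134 132 132 132 134 112 118]
 [104 109 114 117 120 107 115 112]
 [115 132 134 133 119 117 118 110]
 [121 121 114 117 111 108 117 112]]
```

Predicted lip top (423,256) vs seen (423,253): the stand pose is good to 2 mm. Grasping the bar.

Request:
play_rows(
  steps=[
    [[29, 6, 50], 0],
    [[29, 6, 100], 0],
    [[29, 6, 140], 0],
    [[29, 6, 160], 0],
    [[29, 6, 170], 0],
    [[29, 6, 170], 0],
    [[29, 6, 170], 0],
  ],
)

```text
time: 31.45
ee_pos: [0.4081, -0.3215, 0.1015]
eef_rot: [1.904, 2.496, -0.0]
ft_force: [0.2, 0.3, 0.2]
grip_width: 0.0855
grip_force: 0.0
```

Request:
play_rows(
  steps=[
    [[0, 0, 0], 0],
    [[0, 0, 0], 0],
    [[0, 0, 0], 0],
    [[0, 0, 0], 0],
    [[0, 0, 0], 0],
    [[0, 0, 0], 0],
    [[0, 0, 0], 0],
    [[0, 0, 0], 0],
  ],
  hand=1,
  newtons=100,
)

```text
time: 32.45
ee_pos: [0.4074, -0.3208, 0.1003]
eef_rot: [1.905, 2.498, 0.0]
ft_force: [0.6, 0.0, -0.2]
grip_width: 0.0122
grip_force: 98.1
```

Request:
play_rows(
  steps=[
    [[0, 0, -15], 0],
    [[0, 0, -40], 0],
    [[0, 0, -80], 0],
    [[0, 0, -102], 0],
    [[0, 0, -102], 0],
    [[0, 0, -102], 0],
  ],
)

```text
time: 33.2
ee_pos: [0.4068, -0.3205, 0.2016]
eef_rot: [-1.904, -2.497, 0.0]
ft_force: [-0.1, 0.5, -2.0]
grip_width: 0.0123
grip_force: 97.9
```

Run:
```python
from h import *
O=np.array([.6335,-.334]); a=np.radians(9.7); X=np.array([np.cos(a),np.sin(a)]); Y=np.array([-X[1],X[0]])
g=lambda d:tuple(O-d*X+.027*Y)
plan([[29,6,170,0],[0,0,-102,0]],[(*g(.18),.2,9.7),(*g(.055),.2,9.7)])
c=calibration("wrist"); im=capture("wrist"); np.save("wb2.npy",im); save(im,"wb2")
```

```text
t 33.2 cmd [ 0.4079 -0.3206  0.2019] meas [ 0.4068 -0.3205  0.2016] closeang 15.3 q6 0.64 w 0.012 g 98
[[-28, 38, 2], 6] n>= 1
[[-40, 162, 2], 6] n>= 3
```

Request:
play_rows(
  steps=[
    [[-28, 20, 11], 6],
    [[-28, 38, 11], 6],
    [[-28, 38, 11], 6],
    [[-31, 70, 11], 6],
    [[-34, 100, 11], 6],
    [[-37, 130, 11], 6],
    [[-39, 150, 11], 6],
    [[-40, 162, 11], 6],
    [[-40, 162, 11], 6],
    [[-40, 162, 11], 6],
    [[-40, 162, 11], 6],
  ],
)

```text
time: 34.62
ee_pos: [0.5734, -0.3169, 0.1916]
eef_rot: [-2.034, -2.394, 0.0]
ft_force: [0.7, -0.6, -1.7]
grip_width: 0.0121
grip_force: 98.1
```

Run:
```python
from h import *
plan([[-40,162,11,6]],[])
s=telemetry.observe(); print(s["ft_force"],s["wrist_torque"])
c=calibration("wrist"); im=capture("wrist"); save(im,"wb3"); np.save("wb3.npy",im)
im=capture("side"); save(im,"s3")
m=(im.max(2)<45);
```

```text
t 34.6 cmd [ 0.5747 -0.3163  0.1909] meas [ 0.5734 -0.3169  0.1916] closeang 9.3 q6 0.90 w 0.012 g 98
[ 0.72751011 -0.63968055 -1.70184425] [-0.00694213  0.05310894  0.02740093]
```

No contact so far. Lowering onto the arm.

Request:
play_rows(
  steps=[
    [[0, 0, 10], 0],
    [[0, 0, 20], 0],
    [[0, 0, 28], 0],
    [[0, 0, 32], 0],
    [[0, 0, 34], 0],
    [[0, 0, 34], 0],
  ],
)

```text
time: 35.48
ee_pos: [0.5743, -0.3166, 0.1573]
eef_rot: [2.033, 2.395, 0.0]
ft_force: [-0.2, -0.1, -0.9]
grip_width: 0.0124
grip_force: 98.1
```

Run:
```python
from h import *
plan([[0,0,34,0]],[])
s=telemetry.observe(); print(s["ft_force"],s["wrist_torque"])
```

```text
t 35.5 cmd [ 0.5747 -0.3163  0.1569] meas [ 0.5743 -0.3166  0.1573] closeang 9.3 q6 0.90 w 0.012 g 98
[-0.23276641 -0.11668394 -0.9362009 ] [ 0.00739183 -0.02970495 -0.02894015]
```

Request:
play_rows(
  steps=[
    [[0, 0, 1], 0],
    [[0, 0, 2], 0],
    [[0, 0, 2], 0],
    [[0, 0, 2], 0],
  ],
)

```text
time: 35.98
ee_pos: [0.5742, -0.3166, 0.1554]
eef_rot: [2.033, 2.395, 0.0]
ft_force: [-0.0, -0.7, -1.5]
grip_width: 0.0118
grip_force: 98.1
```

Request:
play_rows(
  steps=[
    [[0, 0, 0], 0],
    [[0, 0, 0], 0],
    [[0, 0, 0], 0],
    [[0, 0, 0], 0],
  ],
  hand=0.5,
)

```text
time: 36.48
ee_pos: [0.5742, -0.3166, 0.1554]
eef_rot: [2.033, 2.395, 0.0]
ft_force: [0.2, -0.5, -0.0]
grip_width: 0.0212
grip_force: 0.0
```

Run:
```python
from h import *
plan([[0,0,2,0]],[])
im=capture("wrist"); save(im,"wb4")
```

```text
t 36.5 cmd [ 0.5747 -0.3163  0.1549] meas [ 0.5742 -0.3166  0.1554] closeang 9.3 q6 0.90 w 0.021 g 0
```

Request:
play_rows(
  steps=[
    [[0, 0, 0], 0],
    [[0, 0, 0], 0],
    [[0, 0, -10], 0],
    [[0, 0, -40], 0],
    [[0, 0, -90], 0],
    [[0, 0, -130], 0],
    [[0, 0, -130], 0],
    [[0, 0, -130], 0],
  ],
  hand=0,
)

```text
time: 37.52
ee_pos: [0.5741, -0.3165, 0.2853]
eef_rot: [2.033, 2.395, 0.0]
ft_force: [-0.6, -0.5, -0.2]
grip_width: 0.0427
grip_force: 0.0
```

Run:
```python
from h import *
plan([[0,0,-130,0]],[(.40,.409,.25,4),(.40,.409,.115,4)])
a=capture("wrist"); b=capture("side"); t=capture("top"); np.save("top3.npy",t)
save(np.hstack([cv2.resize(a,(400,300)),cv2.resize(b[110:230,240:400],(400,300),interpolation=cv2.INTER_CUBIC)]),"wb5")
```

```text
t 37.5 cmd [ 0.5747 -0.3163  0.2849] meas [ 0.5741 -0.3165  0.2853] closeang 9.3 q6 0.90 w 0.043 g 0
[[744, -55, 35], 5] n>= 12
[[744, -55, 170], 5] n>= 3
```

View pics/wb5.png

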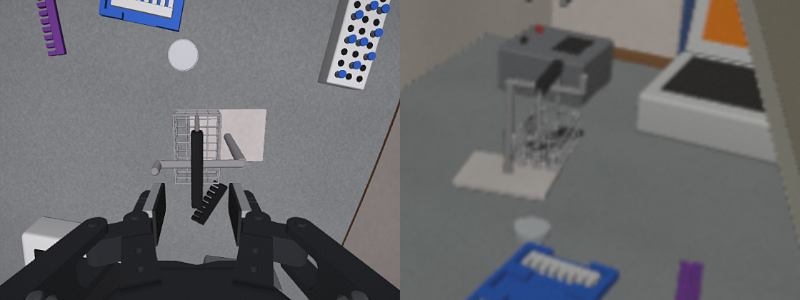

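The basket bar rests across the arm between post and lip. Checking the combs and caps numerically, then closing the fingers and moving to the blower.

Run:
```python
from h import *
im=np.load("top3.npy"); c=calibration("top"); hsv=cv2.cvtColor(im,cv2.COLOR_RGB2HSV)
m=((hsv[...,1]<70)&(hsv[...,2]>150)).astype(np.uint8)
n,l,s,ce=cv2.connectedComponentsWithStats(m)
for i in range(1,n):
    if s[i,4]>80 and 120<ce[i][0]<430 and 140<ce[i][1]<300:
        r=cv2.minAreaRect(np.argwhere(l==i)[:,::-1].astype(np.float32)); w=np.array([plane(c,*p,.014)[:2] for p in cv2.boxPoints(r)]); print(s[i],w.mean(0).round(3),[np.linalg.norm(w[1]-w[0]).round(3),np.linalg.norm(w[2]-w[1]).round(3)])
```

```text
[  313    90   177   268 15193] [ 0.468 -0.396] [np.float64(0.847), np.float64(0.243)]
[369 143  33  49 762] [ 0.632 -0.332] [np.float64(0.099), np.float64(0.137)]
[204 151  19  19 207] [0.662 0.211] [np.float64(0.055), np.float64(0.057)]
[169 161  20  19 210] [0.633 0.318] [np.float64(0.056), np.float64(0.058)]
[208 191  20  19 220] [0.537 0.198] [np.float64(0.058), np.float64(0.056)]
[342 192  16  16 205] [ 0.531 -0.207] [np.float64(0.046), np.float64(0.047)]
[ 123  194   42   42 1076] [0.497 0.421] [np.float64(0.12), np.float64(0.121)]
[280 208  11  33 236] [ 0.46  -0.008] [np.float64(0.099), np.float64(0.029)]
[322 210  11  32 246] [ 0.453 -0.136] [np.float64(0.096), np.float64(0.029)]
[229 231  16  16 197] [0.417 0.141] [np.float64(0.045), np.float64(0.045)]
[208 233  15  16 195] [0.414 0.206] [np.float64(0.042), np.float64(0.045)]
[185 236  16  16 200] [0.406 0.273] [np.float64(0.045), np.float64(0.045)]
[261 269  24  25 263] [0.289 0.034] [np.float64(0.059), np.float64(0.058)]
```

Request:
play_rows(
  steps=[
    [[200, -55, 0], 5],
    [[744, -55, 30], 5],
    [[744, -55, 30], 5],
    [[744, -55, 30], 5],
    [[744, -55, 30], 5],
    [[744, -55, 30], 5],
    [[744, -55, 30], 5],
    [[744, -55, 30], 5],
    [[744, -55, 30], 5],
    [[744, -55, 30], 5],
    [[744, -55, 30], 5],
    [[744, -55, 30], 5],
  ],
  hand=1,
  newtons=40,
)

```text
time: 39.17
ee_pos: [0.3979, 0.4102, 0.2541]
eef_rot: [2.135, 2.304, -0.003]
ft_force: [1.1, 0.3, 0.8]
grip_width: -0.0003
grip_force: 0.0
```

Request:
play_rows(
  steps=[
    [[0, 0, 0], 0],
    [[0, 0, 0], 0],
  ],
)

```text
time: 39.42
ee_pos: [0.3985, 0.4081, 0.2541]
eef_rot: [2.134, 2.305, -0.004]
ft_force: [0.9, -0.3, 0.2]
grip_width: 0.0
grip_force: 0.0
```

Run:
```python
from h import *
plan([[744,-55,30,5]],[(.40,.409,.12,4),(.5,.412,.12,4)])
s=telemetry.observe();p=s["ee_pos"];M=R.from_rotvec(s["eef_rot"]).as_matrix();print("by meas",M.T@(np.array([.40,.409,.12])-p)*1000)
```

```text
t 39.4 cmd [0.3996 0.4089 0.2549] meas [0.3985 0.4081 0.2541] closeang 4.3 q6 2.29 w 0.000 g 0
[[0, 0, 135], 0] n>= 3
[[-5, 100, 135], 0] n>= 2
by meas [  1.02820481   1.8273183  134.07345236]
```

All caps and combs are in place. Pushing the lever.

Request:
play_rows(
  steps=[
    [[0, 0, 60], 0],
    [[0, 0, 110], 0],
    [[0, 0, 135], 0],
    [[0, 0, 135], 0],
    [[0, 0, 135], 0],
  ],
)

```text
time: 40.05
ee_pos: [0.4003, 0.4083, 0.1219]
eef_rot: [2.138, 2.302, 0.003]
ft_force: [0.3, -0.1, -0.7]
grip_width: 0.0003
grip_force: 0.0
```

Request:
play_rows(
  steps=[
    [[0, 15, 0], 0],
    [[0, 30, 0], 0],
    [[0, 40, 0], 0],
    [[0, 50, 0], 0],
    [[0, 60, 0], 0],
    [[0, 70, 0], 0],
    [[0, 80, 0], 0],
    [[0, 88, 0], 0],
    [[0, 94, 0], 0],
    [[0, 97, 0], 0],
    [[0, 97, 0], 0],
  ],
)

```text
time: 41.42
ee_pos: [0.4961, 0.4159, 0.1202]
eef_rot: [2.136, 2.304, 0.0]
ft_force: [-0.2, -0.0, 0.0]
grip_width: -0.0001
grip_force: 0.0
```

Request:
play_rows(
  steps=[
    [[0, 2, 0], 0],
    [[0, 4, 0], 0],
    [[0, 6, 0], 0],
    [[0, 6, 0], 0],
  ],
)

```text
time: 41.92
ee_pos: [0.502, 0.4165, 0.1204]
eef_rot: [2.136, 2.304, 0.001]
ft_force: [-0.2, 0.8, -0.2]
grip_width: -0.0001
grip_force: 0.2
```

Run:
```python
from h import *
plan([[0,0,135,0],[0,97,0,0],[0,6,0,0]],[])
print(telemetry.observe()["ft_force"])
c=calibration("side"); im=capture("side"); 
print("on",proj(c,(.526,.411,.128)).round(),"off",proj(c,(.46,.407,.128)).round())
m=(im.max(2)<50).astype(np.uint8); n,l,s,ce=cv2.connectedComponentsWithStats(m[260:330,150:260]); print(s[s[:,4]>40]+[150,260,0,0,0])
```

```text
t 41.9 cmd [0.5023 0.4167 0.1199] meas [0.502  0.4165 0.1204] closeang 4.3 q6 2.19 w -0.000 g 0
[-0.24724677  0.81684851 -0.22245705]
on [167. 287.] off [193. 297.]
[[ 150  260  110   70 6788]
 [ 150  260   44   37  859]
 [ 210  320    8   10   47]]
```

Request:
play_rows(
  steps=[
    [[0, 1, 0], 0],
    [[0, 2, 0], 0],
    [[0, 3, 0], 0],
    [[0, 4, 0], 0],
    [[0, 4, 0], 0],
  ],
)

```text
time: 42.6
ee_pos: [0.5031, 0.4166, 0.1201]
eef_rot: [-2.132, -2.303, 0.006]
ft_force: [-8.5, -0.9, 1.8]
grip_width: 0.0001
grip_force: 4.4
```

Request:
play_rows(
  steps=[
    [[0, 1, 0], 0],
    [[0, 2, 0], 0],
    [[0, 3, 0], 0],
    [[0, 4, 0], 0],
    [[0, 4, 0], 0],
  ],
)

```text
time: 43.22
ee_pos: [0.5036, 0.4166, 0.1199]
eef_rot: [-2.128, -2.301, 0.015]
ft_force: [-16.1, -1.6, 6.2]
grip_width: -0.0002
grip_force: 8.9
```

It stalls with rising force, so the lever is at its stop. Backing off and checking.

Request:
play_rows(
  steps=[
    [[0, -15, 0], 0],
    [[0, -60, 0], 0],
    [[0, -110, 0], 0],
    [[0, -110, 0], 0],
    [[0, -110, -60], 0],
    [[0, -110, -120], 0],
    [[0, -150, -120], 0],
    [[0, -150, -120], 0],
    [[0, -150, -120], 0],
  ],
)

```text
time: 44.35
ee_pos: [0.3614, 0.406, 0.2405]
eef_rot: [2.136, 2.303, 0.002]
ft_force: [-0.5, -0.5, 0.2]
grip_width: 0.0002
grip_force: 0.0
```

Run:
```python
from h import *
s=telemetry.observe(); print(s["time"],s["ee_pos"],s["ft_force"])
for n in("top","side"):
    c=calibration(n); im=capture(n); print(n,"on",proj(c,(.526,.411,.128)).round(),"off",proj(c,(.46,.407,.128)).round())
    u,v=proj(c,(.495,.41,.12)).astype(int); a,b=u-32,v-28
    m=(im[b:b+50,a:a+60].max(2)<45).astype(np.uint8); _,l,st,ce=cv2.connectedComponentsWithStats(m)
    print([(st[i].tolist(),(ce[i]+[a,b]).round(1)) for i in range(1,len(st)) if st[i,4]>25])
    if n=="top":
        hsv=cv2.cvtColor(im,cv2.COLOR_RGB2HSV); m=((hsv[...,1]<70)&(hsv[...,2]>150)).astype(np.uint8)
        _,l,st,ce=cv2.connectedComponentsWithStats(m)
        for i in range(1,len(st)):
            if 80<st[i,4]<400 and 120<ce[i][0]<430 and 140<ce[i][1]<300: print(st[i])
```

```text
44.35 [0.3613609  0.40596718 0.24047135] [-0.49789105 -0.50586809  0.249881  ]
top on [136. 200.] off [137. 223.]
[([27, 13, 8, 9, 57], array([135.2, 199.1]))]
[203 151  20  19 228]
[169 161  20  19 231]
[208 191  20  19 233]
[342 192  17  17 218]
[280 208  11  33 237]
[322 210  11  32 248]
[229 231  16  16 198]
[208 233  15  16 197]
[185 236  16  16 200]
[260 269  25  25 272]
side on [167. 287.] off [193. 297.]
[([13, 17, 10, 11, 86], array([164.6, 287.9]))]
```

The ball is at the "on" position in both views, and everything else is unchanged.

```bash
python3 -c "
from bench import job; print(job.hand_in())"
```

```text
the job is handed in; nothing more can be done
None
```

The job is handed in: three caps are in the rack cells, both combs in the tray lanes, the basket on the hook, and the blower was switched on last, at about 44 s of the 210 s limit.

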